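Zero the bench scale through its key well

ROBOT

A 6-joint arm with a two-finger parallel gripper is mounted at the origin on the work surface. World frame = base frame: x ahead of the robot, y to its left, z up, the work surface at z = 0. Lengths are in mm, angles in rad, forces in N, time in s.
With the tool pointing down it reaches from about 275 to 1000 mm from the base axis. Payload 8.4 kg.
Tool frame: the origin (TCP) lies midway between the tips of the shut fingers; the grasp point (between the pads) lies 19 mm behind it; z points along the fingers, y is the line along which they close (so a half turn about z gives the same grasp; the last joint's range is limited). The gripper opens to 85 mm and grips with 20 to 120 N. Pads are 22 mm wide; open, the fingers measure 114 mm over their backs; the gripper's body (76 mm by 85 mm) begins 54 mm behind the grasp point. The pads swing forward as they close: fully open they stand 13 mm farther back than shut.
Start: joints at [1.185, 0.353, 1.633, -0, 1.155, -0.002], TCP at [234.028, 579.533, 231.281] pointing down, gripper open.
Joint ranges: [-2.63, 2.63], [-0.92, 2.1], [0.06, 2.66], [-1.3, 4.44], [0, 2.69], [-3.02, 3.02]. Speed limits (rad/s): [2.22, 2.22, 2.79, 3.14, 3.14, 3.14].

INTERFACE

Orientations are given as [roll, pitch, yaw] about the fixed x, y, z axes, in that order (R = Rz(yaw) Ry(pitch) Rx(roll)).
In Python, from rig import r gives the robot as it stands.
- The arm moves only by the shell command python3 -m inch 'ROWS' [OPENING] [FORCE]. ROWS is JSON, a list that holds one entry, the list of rows, each a list of 6 numbers: the shift along the tool's x, y, z scaled (see below), then the turn, a rotation vector about the tool's x, y, z scaled (see below). In form: [[[tx, ty, tz, wx, wy, wz], ...]]. A call has 1 to 8 rows; each row is the pose to reach, as a shift and turn from the pose commanded when the call began, along the tool's axes at that moment, turning the shorter way round; what a row does not reach only later rows make up. The controller multiplies each number of a shift by 20 cm and each number of a turn by pi rad. A row lasts 1/12 s, in which the tool goes at most 41.7 mm and 7.16 degrees, less where a joint would pass 70% of its speed; a pose out of reach is approached as far as the arm can. A call with a number of a shift or a turn outside -1 to 1 is refused whole. A call with a gripper value outside its range is refused whole. OPENING is the gripper's target within -1 to 1 (fully open at 1, half-way at 0, shut at -1), set as the call begins (- or left out, the last holds). The fingers move at their own pace and stop on an object; FORCE is the grip in N (left out, the last holds). Time passes only in rows, so rows that repeat a pose let the fingers close. It gives the time, the measured TCP pose, the force, the opening and the grip force at its end, in the units of the state.
- r.sense(): the state, without advancing time (a new reading comes with each control period).
- r.grab_frame(name): name is "scene" or "top" or "wrist"; returns the picture (480x640x3 uint8, red, green, blue); there is no depth.
- r.camera_info(name): a dict with "K" (3x3 intrinsics, pixels), "rvec" (rotation vector, rad) and "tvec" (3), from world to camera coordinates, as OpenCV has them; the wrist camera has in their place "mount" (4x4, takes a point from camera to tool coordinates, whose origin is the TCP and whose axes are the flange's). Camera axes: x right, y down, z forward; pixel columns grow to the right and rows downward; lengths in mm; the calibration is good to about 2 mm. A picture is of the moment at which its call begins: read the wrist's pose just before it. camera_info takes no time and is no camera call.
- r.sign_off(): hands the job in; it is judged then, once.
The state is a dict: "clock": time; "qpos": joint angles; "qvel": joint speeds; "joint_efforts": joint torques, N m; "eef_pos": TCP position; "tcp_rot": TCP orientation; "contact_force": force on the tool from outside, world axes, zero at the start; "wrist_torque": the same for the moment, N m; "opening": opening from 0.0 (shut) to 1.0 (fully open); "grasp_force": force on a finger pad.
Only numpy, scipy, OpenCV 4.12 (cv2) and the standard library are available. Lean on these libraries where they do the work, as an engineer would, in place of code of your own. Each camera call takes 0.05 s, during which the arm holds its last target. There are 200 camera calls.

TASK

Zero the bench scale with the empty dish on it: reach a fingertip into the well of the round key and hold that key fully down for about a second, first pushing the clear sliding shutter to the other end of its track if it is in the way. Then let the key up and push the shutter all the way over the round key's well to guard it. Press and push only: leave the bar-shaped key unpressed, do not touch the dish, and do not lift or shift anything else on the bench.

Things in the scene. Friction and masses are not known exactly. Their poses are not given: they have to be found in the camera images.
- scale: Grey bench scale, fixed, 250 mm (its x) by 180 mm (its y) by 50 mm high. Origin: centre of its underside, on the bench; z up. At its front (its -x) a flat deck with two key wells side by side; behind, centred at its own (55, 0) mm, a round steel pan of 120 mm diameter, top 61 mm above the bench, on which the dish stands.
- deck (a point): Middle of the deck between the two wells, on the deck's face, 50 mm above the bench; at the scale's own (-75, 0) mm. The wells are square, 48 by 48 mm, 32 mm deep, centred 35 mm to either side along the scale's y. Which well holds the round key differs from run to run. Rails 5 mm wide along y, 33 mm before and behind the row, tops 57 mm above the bench.
- round_key (a joint): The round sunken key (the zero key): 0 = up, grows as it is pressed, 0.005 m = fully down. Spring: about 1 N to start it, 3 N when fully down; it comes back up by itself.
- round_top (a point): Centre of the top face of the round key, a black disc of 32 mm diameter lying in the middle of its well, 20 mm below the deck (30 mm above the bench) when up. Moves straight down with the key.
- bar_key (a joint): The bar-shaped sunken key (another function, not to be pressed): 0 = up, 0.005 m = fully down, same spring.
- bar_top (a point): Centre of the top face of the bar-shaped key, a black bar 36 mm (along the scale's x) by 11 mm in the middle of the other well, also 20 mm below the deck when up.
- shutter (a joint): The sliding shutter, moves along the scale's own y: 0 = at its stop right over the well at y = -35 mm, 0.070 m = at its stop right over the well at y = +35 mm. Starts anywhere between. About 1 N of friction; stays where it is left. At either stop it wholly covers one well and leaves the other clear.
- shutter_mid (a point): Centre of the shutter, at the height of the top of its frame (65 mm above the bench). A clear plate 58 by 58 mm, top face 55 mm above the bench, with an upstanding aluminium frame around its edge: walls 4 mm thick, 10 mm high, 50 by 50 mm inside. It cannot be lifted; a fingertip inside the frame, or outside against a wall, pushes it along.
- dish: Empty brass weighing dish, loose on the pan, rim diameter 96 mm, 24 mm high, its rim 85 mm above the bench. Origin: centre of its underside.
- ring_a: Loose brass ring lying on the bench before the scale, 23 mm across, 6 mm high; origin at the centre of its underside.
- ring_b: Loose brass ring lying on the bench before the scale, 21 mm across, 8 mm high; origin at the centre of its underside.
- bench_block: Loose steel bench block beside the scale (its +y side), 60 by 60 by 22 mm; origin at the centre of its underside.
- caliper: Loose caliper lying on the bench beside the scale (its -y side), 200 mm long along its x, 14 mm high at most; origin on its underside, at the middle of its beam.
- jar: Loose amber jar standing on the left of the bench, 50 mm diameter, 60 mm high; origin at the centre of its underside.
- mandrel: Loose steel ring mandrel standing on the right of the bench, foot 60 mm diameter, 150 mm high; origin at the centre of its underside.

How it is judged (in metres and radians):
On the way, in this order (a step that is already met when the one before it is completed fails the run):
1. the round key is held fully down for at least half a second (value of joint round_key above 0.004 m), for 0.5 s.
2. the key is up again and the shutter is right over the round key's well (horizontal distance between shutter_mid and round_top below 0.008 m and value of joint round_key below 0.001 m), for 0.2 s.
At the end, for the whole second after the job is handed in: The shutter stands centred over the round key's well within 8 mm; both keys are up (within 1 mm); the dish is within 6 mm of where it began, the rings within 20 mm, the block, caliper, jar and mandrel within 10 mm (all of step 2 and value of joint bar_key below 0.001 m and distance of dish from where it was at the start of the episode below 0.006 m and distance of each of ring_a, ring_b from where it was at the start of the episode below 0.02 m and distance of each of bench_block, caliper, jar, mandrel from where it was at the start of the episode below 0.01 m); the robot touches nothing.
It fails at once if the bar-shaped key is pressed (value of joint bar_key above 0.002 m).
It fails at once if the dish is touched, shifted or lifted (contact force between any of the fingers, the arm and dish above 0.3 N or distance of dish from where it was at the start of the episode above 0.006 m).
It fails at once if something else on the bench is shifted or lifted (distance of any of ring_a, ring_b from where it was at the start of the episode above 0.02 m or distance of any of bench_block, caliper, jar, mandrel from where it was at the start of the episode above 0.01 m).
It also fails if it takes over 51 s, if anything falls off the work surface, if the arm or the gripper's body presses on something with over 40 N, if the wrist force passes 120 N, or if a joint passes its speed limit or range.

## Working session

There is one attempt and no reset: what is moved stays moved. The work goes in short steps, Python scripts to look and compute and a shell command to move; the robot and the scene stay as the last step left them, time stands still between calls to the robot, and variables do not carry over. Pictures are saved under pics/ and viewed, at most 10 in all, crops included, and the job is handed in when it is done.

```bash
mkdir -p pics
python3 - <<'E'
from rig import r
import cv2
print(r.sense())
for n in("top","scene"):
    print(n,r.camera_info(n)); cv2.imwrite(f"pics/{n}0.png",r.grab_frame(n)[:,:,::-1])
print(r.camera_info("wrist"))
E
```

```text
{'clock': 0.0, 'qpos': array([ 1.18461842e+00,  3.53679732e-01,  1.63415127e+00, -1.84191655e-05,
        1.15519610e+00, -2.42717337e-03]), 'qvel': array([ 4.87946492e-04,  9.69498347e-05, -5.82970104e-04, -9.24185687e-04,
        1.38369878e-03, -5.19187518e-04]), 'joint_efforts': array([-4.80435236e-03, -6.05238318e+01, -3.42058361e+01, -2.95531117e-04,
        9.15739074e-03, -5.19711740e-07]), 'eef_pos': array([233.83827834, 579.0820613 , 230.53462407]), 'tcp_rot': array([-3.14015817e+00,  1.33588307e-05,  2.75784938e+00]), 'contact_force': array([0.20334344, 0.18974482, 0.47952161]), 'wrist_torque': array([-0.03809756,  0.03941997,  0.05720538]), 'grasp_force': 0.0, 'opening': 1.000658748956468}
top {'K': array([[508.04433096,   0.        , 329.24003518],
       [  0.        , 508.04433096, 239.35409946],
       [  0.        ,   0.        ,   1.        ]]), 'rvec': array([ 2.14145224, -2.16823042,  0.14249194]), 'tvec': array([  23.92387522,  547.38368014, 1265.85469838])}
scene {'K': array([[437.85688267,   0.        , 322.9486414 ],
       [  0.        , 437.85688267, 244.16680293],
       [  0.        ,   0.        ,   1.        ]]), 'rvec': array([ 1.7540366 ,  1.52038945, -0.77393158]), 'tvec': array([ -98.64384503, -253.36537457, 1509.15473744])}
{'K': array([[357.41014817,   0.        , 325.08243305],
       [  0.        , 357.41014817, 242.32775825],
       [  0.        ,   0.        ,   1.        ]]), 'mount': array([[ 1.08502218e-04, -9.49407596e-01, -3.14046502e-01,
         8.06748424e+01],
       [ 9.99999106e-01,  5.21580180e-04, -1.23131467e-03,
         5.76783555e-01],
       [ 1.33281993e-03, -3.14046087e-01,  9.49406804e-01,
        -1.41699606e+02],
       [ 0.00000000e+00,  0.00000000e+00,  0.00000000e+00,
         1.00000000e+00]])}
```

View pics/top0.png

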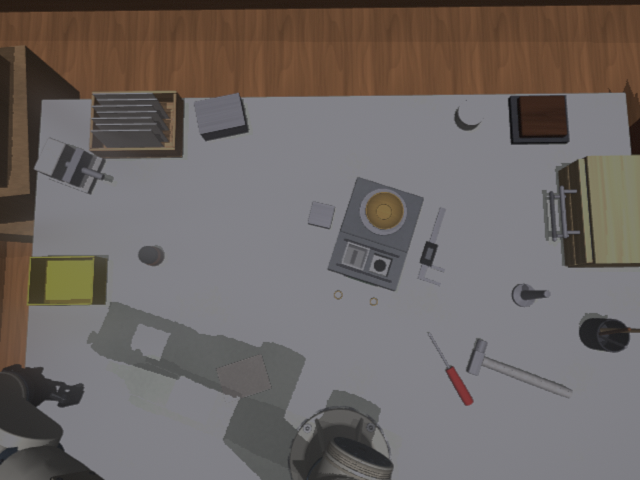

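The top view shows the scale at about (376,233), with the round key's well on the right at about (380,265) and the bar's on the left at about (355,257). I'll enlarge it.

Run:
```python
import cv2
i=cv2.imread("pics/top0.png")[170:300,320:450]
cv2.imwrite("pics/c0.png",cv2.resize(i,(600,600),interpolation=cv2.INTER_CUBIC))
```

```text
(no output)
```

View pics/c0.png

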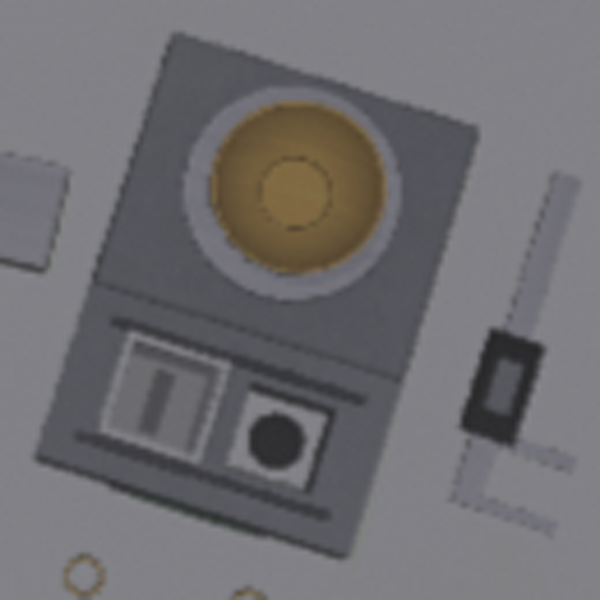

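The enlarged crop shows the round key uncovered in the -y well at crop (276,440). The shutter is over the bar key's well, with frame corners at about (128,330), (232,362), (200,465) and (98,432). Next I locate them in world coordinates.

```bash
cat > h.py <<'E'
import numpy as np, cv2
from rig import r
from scipy.spatial.transform import Rotation as R
def ray(K,Rcw,t,uv,z):
    d=np.linalg.inv(K)@np.array([*uv,1.]); c=-Rcw.T@t; d=Rcw.T@d
    return (c+d*(z-c[2])/d[2])[:2]
def top(uv,z):
    i=r.camera_info("top"); return ray(i["K"],cv2.Rodrigues(i["rvec"])[0],i["tvec"],uv,z)
def wcam(s):
    i=r.camera_info("wrist"); T=np.eye(4); T[:3,:3]=R.from_euler("xyz",s["tcp_rot"]).as_matrix(); T[:3,3]=s["eef_pos"]
    M=np.linalg.inv(T@i["mount"]); return i["K"],M[:3,:3],M[:3,3]
def rel(p,yaw):
    s=r.sense(); A=R.from_euler("xyz",s["tcp_rot"]); g=R.from_euler("xyz",[np.pi,0,yaw])
    return np.round(A.inv().apply(np.array(p)-s["eef_pos"])/200,4),np.round((A.inv()*g).as_rotvec()/np.pi,4)
E
python3 - <<'E'
from h import *
f=lambda p,z: top((p[0]/4.615+319.9,p[1]/4.615+169.9),z)
C=np.array([f(p,50) for p in[(175,33),(480,128),(345,558),(38,458)]]) # +x+y,+x-y,-x-y,-x+y
o=C.mean(0); ex=C[0]+C[1]-C[2]-C[3]; a=np.arctan2(ex[1],ex[0])
ey=C[0]+C[3]-C[1]-C[2]; b=np.arctan2(-ey[0],ey[1])
print(o,a,b,np.linalg.norm(ex)/2,np.linalg.norm(ey)/2)
loc=lambda q:R.from_euler("z",-(a+b)/2).as_matrix()[:2,:2]@(q-o)
k=f((276,440),30);print("key",k,loc(k))
S=np.array([f(p,65) for p in[(128,330),(232,362),(200,465),(98,432)]]).mean(0);print("shut",S,loc(S))
d=f((297,188),85);print("dish",d,loc(d))
y=np.pi/2+(a+b)/2
print(y,rel([*k,160],y))
E
```

```text
[ 560.35841351 -102.25580666] -0.3285222164895206 -0.3247339331692049 249.82125023569992 176.14888861480762
key [ 480.05223151 -111.05828956] [-73.23607573 -34.10342774]
shut [501.27971843 -47.8579275 ] [-73.40880681  32.56637149]
dish [ 611.39029932 -120.22180955] [54.09822395 -0.64249113]
1.244168251965534 (array([-2.4335, -2.7386,  0.3567]), array([-3.000e-04,  3.000e-04,  4.818e-01]))
```

```bash
python3 -m inch '[[[-0.9,-1,0.05,0,0,0.18],[-0.9,-1,0.05,0,0,0.18],[-0.9,-1,0.05,0,0,0.18],[-0.9,-1,0.05,0,0,0.18],[-0.9,-1,0.05,0,0,0.18],[-0.9,-1,0.05,0,0,0.18],[-0.9,-1,0.05,0,0,0.18],[-0.9,-1,0.05,0,0,0.18]]]' -1 20
python3 -c "
from h import *
print(rel([480,-111,160],1.244))"
```

```text
clock: 0.77
eef_pos: [326.4, 322.9, 220.9]
tcp_rot: [-3.14, 0.001, 2.19]
contact_force: [-0.1, 0.5, -0.5]
opening: -0.002
grasp_force: 0.0
(array([-2.2123, -0.632 ,  0.3082]), array([-3.00e-04,  6.00e-04,  3.01e-01]))
```

```bash
python3 -m inch '[[[-1,-0.29,0.05,0,0,0.15],[-1,-0.29,0.05,0,0,0.15],[-1,-0.29,0.05,0,0,0.15],[-1,-0.29,0.05,0,0,0.15],[-1,-0.29,0.05,0,0,0.15],[-1,-0.29,0.05,0,0,0.15],[-1,-0.29,0.05,0,0,0.15]]]'
python3 -c "
from h import *
print(rel([480,-111,160],1.244))"
```

```text
clock: 1.35
eef_pos: [395.9, 128.8, 211.2]
tcp_rot: [-3.141, -0.0, 1.716]
contact_force: [-0.8, 0.8, 0.8]
opening: -0.001
grasp_force: 0.0
(array([-1.2475,  0.2419,  0.2556]), array([-1.000e-04, -0.000e+00,  1.504e-01]))
```

```bash
python3 -m inch '[[[-1,0.19,0.05,0,0,0.15],[-1,0.19,0.05,0,0,0.15],[-1,0.19,0.05,0,0,0.15],[-1,0.19,0.05,0,0,0.15],[-1,0.19,0.05,0,0,0.15],[-1,0.19,0.05,0,0,0.15],[-1,0.19,0.05,0,0,0.15]]]'
python3 - <<'E'
from h import *
print(rel([480,-111,160],1.244))
s=r.sense(); cv2.imwrite("pics/w1.png",r.grab_frame("wrist")[:,:,::-1])
K,A,t=wcam(s)
for p in([480,-111,30],[501.3,-47.9,65]):
    q=K@(A@np.array(p)+t); print(q[:2]/q[2])
E
```

```text
clock: 1.93
eef_pos: [463.6, -61.6, 201.0]
tcp_rot: [-3.141, -0.0, 1.249]
contact_force: [-0.1, 0.1, -0.5]
opening: 0.0
grasp_force: 0.0
(array([-0.2084,  0.1562,  0.2047]), array([-0.0002, -0.0001,  0.0015]))
[358.44765846 261.58731371]
[365.10746188 199.04765109]
```

View pics/w1.png

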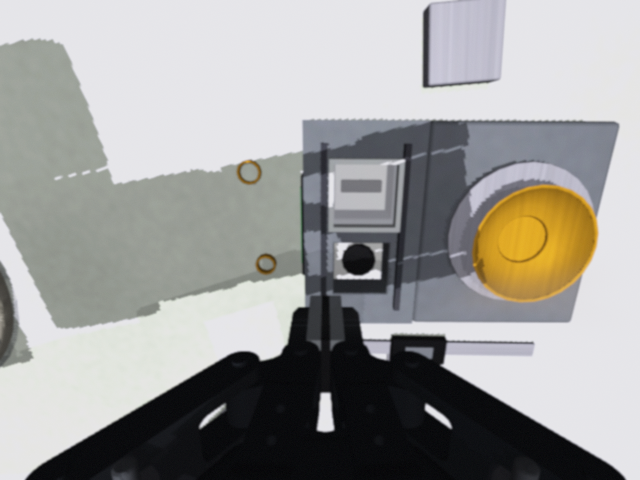

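The wrist view puts the key at (359,261), as predicted, and the shutter frame centre at about (365,196), which is close. The well is clear, so I move over it and descend.

```bash
python3 -m inch '[[[-0.208,0.156,0.2,0,0,0.0015],[-0.208,0.156,0.3,0,0,0.0015],[-0.208,0.156,0.45,0,0,0.0015],[-0.208,0.156,0.6,0,0,0.0015],[-0.208,0.156,0.6,0,0,0.0015],[-0.208,0.156,0.6,0,0,0.0015]]]'
python3 - <<'E'
from h import *
print(rel([480,-111,24],1.244))
s=r.sense(); im=r.grab_frame("wrist")[:,:,::-1]; cv2.imwrite("pics/w2.png",im); print(s["contact_force"])
E
```

```text
clock: 2.48
eef_pos: [478.2, -108.9, 80.6]
tcp_rot: [-3.138, 0.0, 1.248]
contact_force: [0.5, -0.0, 0.2]
opening: -0.003
grasp_force: 0.0
(array([-0.0071,  0.0127,  0.2829]), array([-0.0012,  0.    ,  0.0011]))
[ 0.4624815  -0.0225868   0.17117293]
```

View pics/w2.png

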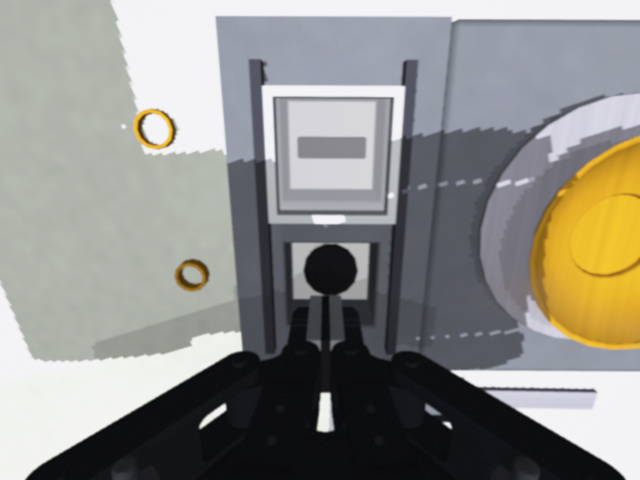

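The finger lines up with the key disc at (330,270). Pressing now.

```bash
python3 -m inch '[[[-0.007,0.013,0.1,0,0,0],[-0.007,0.013,0.18,0,0,0],[-0.007,0.013,0.23,0,0,0],[-0.007,0.013,0.25,0,0,0],[-0.007,0.013,0.265,0,0,0],[-0.007,0.013,0.28,0,0,0],[-0.007,0.013,0.283,0,0,0],[-0.007,0.013,0.283,0,0,0]]]'; python3 -c "
from h import *
print(r.sense()['eef_pos'],r.sense()['contact_force'])"
```

```text
clock: 3.2
eef_pos: [482.0, -113.1, 25.3]
tcp_rot: [3.14, -0.0, 1.245]
contact_force: [1.2, 3.1, 3.6]
opening: 0.0
grasp_force: 1.4
[ 481.96959061 -113.14971398   25.30553482] [1.24851465 3.07520504 3.57957655]
```

```bash
python3 -m inch '[[[0,0,0.01,0,0,0],[0,0,0.01,0,0,0],[0,0,0.01,0,0,0],[0,0,0.01,0,0,0],[0,0,0.01,0,0,0],[0,0,0.01,0,0,0],[0,0,0.01,0,0,0],[0,0,0.01,0,0,0]]]'
```

```text
clock: 3.87
eef_pos: [482.1, -113.3, 24.6]
tcp_rot: [3.14, -0.0, 1.245]
contact_force: [-4.3, 4.3, 24.1]
opening: -0.001
grasp_force: 12.2
```

```bash
python3 -m inch '[[[0,0,0.002,0,0,0],[0,0,0.002,0,0,0],[0,0,0.002,0,0,0],[0,0,0.002,0,0,0],[0,0,0.002,0,0,0],[0,0,0.002,0,0,0],[0,0,0.002,0,0,0],[0,0,0.002,0,0,0]]]'
```

```text
clock: 4.53
eef_pos: [482.2, -113.3, 24.4]
tcp_rot: [3.14, -0.0, 1.245]
contact_force: [-6.6, 4.8, 29.1]
opening: 0.003
grasp_force: 14.6
```

The force went well past 3 N at z≈24.5, so the key is bottomed and has been held over 1 s. Now I lift.

```bash
python3 -m inch '[[[0,0,-0.05,0,0,0],[0,0,-0.2,0,0,0],[0,0,-0.35,0,0,0],[0,0,-0.4,0,0,0],[0,0,-0.4,0,0,0],[0,0,-0.4,0,0,0]]]'
python3 - <<'E'
from h import *
s=r.sense(); im=r.grab_frame("wrist")[:,:,::-1]; cv2.imwrite("pics/w3.png",im)
K,A,t=wcam(s)
e=np.array([np.cos(1.244),np.sin(1.244)])
for n,p,z in(("predkey",[480,-111],30),("predsh",[480+70*e[0],-111+70*e[1]],65)):
    q=K@(A@np.array([*p,z])+t); print(n,q[:2]/q[2])
# z=58 inside frame
print(s["eef_pos"],s["contact_force"],rel([480+68*e[0],-111+68*e[1],58],1.244))
E
```

```text
clock: 5.03
eef_pos: [481.6, -113.4, 102.5]
tcp_rot: [3.14, 0.0, 1.245]
contact_force: [-1.0, 0.1, 0.2]
opening: -0.005
grasp_force: 0.0
predkey [321.27780388 254.68278833]
predsh [320.26026133 144.31796455]
[ 481.56047858 -113.42050814  102.47887637] [-0.97550216  0.14785081  0.23401258] (array([ 0.3492, -0.0071,  0.218 ]), array([-0.0002,  0.    ,  0.0003]))
```

View pics/w3.png

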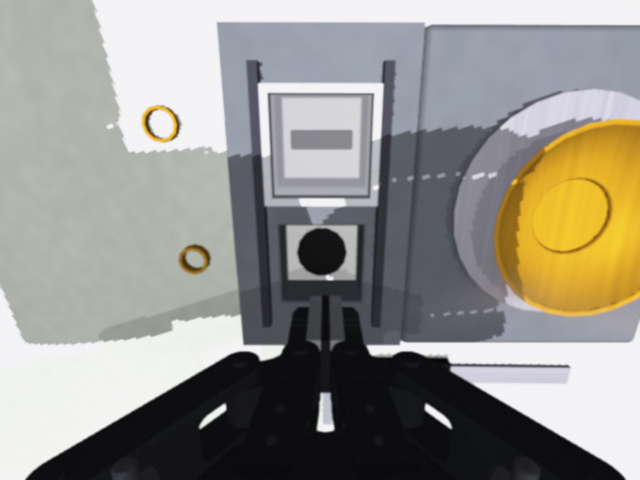

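The shutter is at its +y stop, with its frame centre at about (321,143). I move over it and lower the tip inside the frame.

```bash
python3 -m inch '[[[0.15,-0.007,0,0,0,0],[0.3,-0.007,0,0,0,0],[0.345,-0.007,0,0,0,0],[0.345,-0.007,0.08,0,0,0],[0.345,-0.007,0.15,0,0,0],[0.345,-0.007,0.2,0,0,0],[0.345,-0.007,0.212,0,0,0],[0.345,-0.007,0.212,0,0,0]]]'
python3 - <<'E'
from h import *
e=np.array([np.cos(1.244),np.sin(1.244)])
print(rel([480-15*e[0],-111-15*e[1],59.5],1.244))
E
```

```text
clock: 5.75
eef_pos: [500.9, -47.5, 58.4]
tcp_rot: [-3.139, 0.001, 1.245]
contact_force: [-0.3, -1.4, -0.2]
opening: -0.0
grasp_force: 0.0
(array([-0.4091,  0.0026, -0.005 ]), array([-0.001 ,  0.0002,  0.0003]))
```

```bash
python3 -m inch '[[[-0.04,0.001,0,0,0,0],[-0.08,0.001,0,0,0,0],[-0.12,0.001,0,0,0,0],[-0.16,0.001,0,0,0,0],[-0.2,0.001,0,0,0,0],[-0.24,0.001,0,0,0,0],[-0.28,0.001,0,0,0,0],[-0.32,0.001,0,0,0,0]]]'
```

```text
clock: 6.42
eef_pos: [481.7, -109.0, 60.1]
tcp_rot: [3.141, -0.0, 1.245]
contact_force: [0.4, 1.0, 1.9]
opening: 0.004
grasp_force: 0.7
```

```bash
python3 -m inch '[[[-0.02,0.001,0,0,0,0],[-0.04,0.001,0,0,0,0],[-0.055,0.001,0,0,0,0],[-0.07,0.001,0,0,0,0],[-0.08,0.001,0,0,0,0],[-0.08,0.001,0,0,0,0],[-0.08,0.001,0,0,0,0]]]'
```

```text
clock: 7.0
eef_pos: [476.7, -123.3, 59.8]
tcp_rot: [-3.141, 0.0, 1.245]
contact_force: [0.4, 0.4, 0.6]
opening: -0.001
grasp_force: 0.0
```

```bash
python3 -m inch '[[[-0.01,0,0,0,0,0],[-0.02,0,0,0,0,0],[-0.025,0,0,0,0,0],[-0.025,0,0,0,0,0],[-0.025,0,0,0,0,0]]]'
```

```text
clock: 7.42
eef_pos: [476.3, -124.9, 59.8]
tcp_rot: [-3.141, -0.005, 1.243]
contact_force: [7.3, 24.5, -1.4]
opening: 0.002
grasp_force: 13.3
```

The 24 N side force shows the shutter is at its stop. I back off slightly, lift clear and check.

```bash
python3 -m inch '[[[0.05,0,0,0,0,0],[0.065,0,0,0,0,0],[0.065,0,-0.1,0,0,0],[0.065,0,-0.25,0,0,0],[0.065,0,-0.4,0,0,0],[0.065,0,-0.5,0,0,0],[0.065,0,-0.5,0,0,0],[0.065,0,-0.5,0,0,0]]]'
python3 - <<'E'
from h import *
cv2.imwrite("pics/w4.png",r.grab_frame("wrist")[:,:,::-1])
E
```

```text
clock: 8.08
eef_pos: [480.1, -116.1, 160.9]
tcp_rot: [3.139, 0.0, 1.245]
contact_force: [0.1, 0.9, -1.0]
opening: 0.004
grasp_force: 0.0
```

View pics/w4.png

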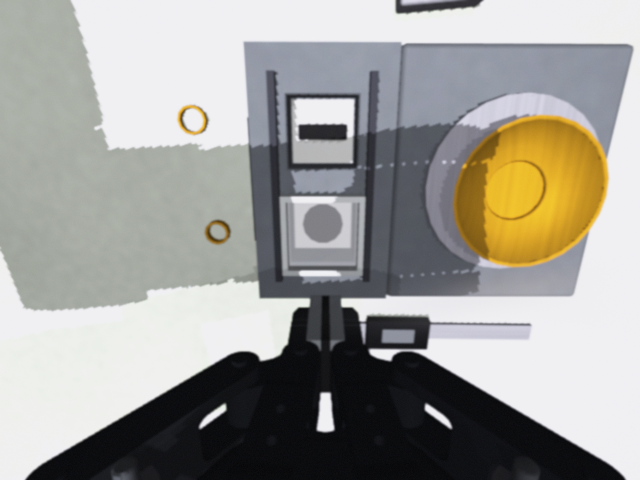

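The shutter frame, rows about 196–275, now covers the round key at (323,223). The bar key at (323,131) is uncovered, the arm is clear, and the rest of the bench looks undisturbed.

```bash
python3 -c "
from rig import r
print(r.sign_off())"
```

```text
the job is handed in; nothing more can be done
None
```

I held the round key fully down for over a second and released it, then pushed the shutter to its stop over that key's well; the job is handed in at about 8 s, but sign-off returned no verdict.

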